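# Free the shaker's transit bolt with the hook rod

## Robot

A 7-joint arm with a two-finger parallel gripper is mounted at the origin on the work surface. World frame = base frame: x ahead of the robot, y to its left, z up, the work surface at z = 0. Lengths are in m, angles in rad, forces in N, time in s.
With the tool pointing down it reaches from about 0.4 to 0.85 m from the base axis. Payload 4.5 kg.
Tool frame: the origin (TCP) lies between the finger pads; the fingertips stand 11 mm ahead of it and the grasp point (between the pads) lies 8 mm behind it (r.nose_length is the distance from the TCP to the fingertips, in m); z points along the fingers, y is the line along which they close (so a half turn about z gives the same grasp; the last joint's range is limited). The gripper opens to 88 mm and grips with 3 to 60 N. Pads are 18 mm wide; open, the fingers measure 123 mm over their backs; the gripper's body (75 mm by 187 mm) begins 45 mm behind the grasp point.
Start: joints at [1.224, 0.689, -0.195, 1.565, 0.157, 0.902, -0.215], TCP at [0.232, -0.58, 0.25] pointing down, gripper open.
Joint ranges: [-3.01, 3.01], [-0.46, 2.08], [-1.47, 1.51], [0.13, 2.56], [-1, 4.14], [0.04, 2.09], [-2.66, 2.66]. Speed limits (rad/s): [2.57, 2.57, 3.14, 3.14, 3.14, 3.14, 3.14].

## Interface

Orientations are given as a unit quaternion [x, y, z, w].
In Python, from plant import get_state, snapshot, camera_model, r gives the robot as it stands.
- The arm moves only by the shell command python3 -m inch 'ROWS' [FORCE]. ROWS is text: rows parted by semicolons, each of 7 numbers parted by spaces: the opening, from -1 (shut) to 1 (fully open), then the shift along the tool's x, y, z in m, then the turn, a rotation vector about the tool's x, y, z in rad. A call has 1 to 20 rows; each row shifts and turns the commanded pose from where the row before left it, along the tool's axes as they then stand; what a row does not reach is not made up. A row lasts 1/12 s, in which the tool goes at most 41.7 mm and 7.16 degrees, less where a joint would pass 70% of its speed; a pose out of reach is approached as far as the arm can. A call is refused whole if a number of a shift passes 0.0417 or a number of a turn 0.125, either way. A call with a gripper value outside its range is refused whole. The fingers move at their own pace and stop on an object; FORCE is the grip in N (left out, the last holds). Time passes only in rows, so rows that do not move let the fingers close. It gives the time, the measured TCP pose, the force, the opening and the grip force at its end, in the units of the state.
- get_state(): the state, without advancing time (a new reading comes with each control period).
- snapshot(name): name is "side" or "top"; returns (picture, depth): 400x640x3 uint8, red, green, blue; 400x640 float32, m along the optical axis (not along the pixel's ray), 0 where there is no reading.
- camera_model(name): a dict with "intrinsics" (3x3 intrinsics, pixels), "view" (4x4, takes a point from world to camera coordinates). Camera axes: x right, y down, z forward; pixel columns grow to the right and rows downward; lengths in m; the calibration is good to about 2 mm. A picture is of the moment at which its call begins. camera_model takes no time and is no camera call.
- r.finish_job(): hands the job in; it is judged then, once.
The state is a dict: "clock": time; "q": joint angles; "qd": joint speeds; "joint_torque": joint torques, N m; "tool_pos": TCP position; "eef_rot": TCP orientation; "contact_force": force on the tool from outside, world axes, zero at the start; "moment": the same for the moment, N m; "opening": opening from 0.0 (shut) to 1.0 (fully open); "finger_force": force on a finger pad.
Only numpy, scipy, OpenCV 4.12 (cv2) and the standard library are available. Lean on these libraries where they do the work, as an engineer would, in place of code of your own. Each camera call takes 0.05 s, during which the arm holds its last target. There are 200 camera calls.

## Task

Take the hook rod from its rack, reach it in under the shaker's clear splash guard, hook the red pin of the transit bolt and slide the bolt out towards the open front until it meets its rubber stop; finish with a firm but measured pull of about 17 newtons held there for half a second (never above 25 newtons), so the bolt is fully drawn. Work only with the rod inside the guard, do not knock the guard, leave the other things on the bench where they are, and lay the rod back in its rack, hook down, as you found it.

Things in the scene. Friction and masses are not known exactly. Their poses are not given: they have to be found in the camera images.
- rod: hook rod, about 0.18 kg, balanced at its origin (on the axis, where to grip). x to the hook, z up. Blue handle 16 wide, 20 high, from 85 behind to 40 ahead of the origin; steel bar 8 x 8 on to 216 ahead; there a flat bill bent down, 26 wide, 6 thick, tip 28 below the axis, its pulling face 210 ahead. In the rack the axis is level, 55 above the bench
- hook (a point): lower edge of the bill's pulling face on the rod: at 210, 0, -28 in the rod's frame
- rack: lime-green rack fixed to the bench, base 250 x 90 x 8; fork blocks 12 long at 65 behind and 110 ahead of the origin. Rear: floor 45 high, 34 between cheeks 65 high; front: floor 51 high, 26 between cheeks 71 high. Origin at the underside on the bench; x is the rod's direction. Rod at rest: at 0, 0, 55 in this frame, same yaw
- shaker: orbital shaker fixed to the bench, 280 deep (x), 240 wide (y), base 30 high, under a clear guard of 4 mm walls: sides, back, roof (underside 130, top 134 above the bench), open only at its front (x = -140): mouth 232 wide, 100 high. Origin: middle of the underside; front faces its -x. From x = 40 back: platform 14 above the base, with three flasks
- bolt: transit bolt: yellow bar 24 wide, top 40 above the bench, from 26 in front of to 70 behind a red upright pin, 10 across, 22 tall. Origin: pin's foot; axes as the shaker's. Slides along the shaker's x at y = 0: -30 shut (may start up to 12 drawn), -75 fully drawn, at a stiff rubber stop yielding about 0.2 mm per newton. Friction about 5 N; stays where left
- bottle: glass bottle with blue cap, 60 across, 130 tall; not to be disturbed; origin under its centre
- tube_box: open orange tube box 120 x 70 x 50; not to be disturbed; origin under its centre
- beaker: glass beaker 68 across, 85 tall; not to be disturbed; origin under its centre

How it is judged:
On the way, in this order (a step that is already met when the one before it is completed fails the run):
1. the rod is lifted clear of its rack (30 mm up) (height (world z) of rod above 0.085 m), for 0.1 s.
2. the rod holds the bolt against its rubber stop with more than 11 N for 0.3 s (x of bolt in the frame of shaker below -0.0745 m and contact force between rod and bolt above 11 N), for 0.3 s.
At the end, for the whole second after the job is handed in: The bolt is drawn to within 3 mm of its stop; the rod lies still and released in the forks of its rack, hook end as found and bill down (within 25 mm along and across, axis 50 to 60 mm above the bench, within 10 degrees) (x of bolt in the frame of shaker below -0.072 m and horizontal distance between rod and rack below 0.025 m and height (world z) of rod between 0.05 and 0.06 m and angle between the x axis of rod and the x axis of rack, either way round below 0.17 rad and x of hook in the frame of rack above 0.15 m and angle between rod's own z axis and vertical below 0.17 rad and linear speed of rod below 0.02 m/s); the robot touches nothing.
It fails at once if the rod pulls, presses or knocks on the bolt, shaker or guard with more than 25 N (contact force between rod and shaker above 25 N).
It fails at once if the robot itself touches the bolt (contact force between any of the fingers, the arm and bolt above 0.5 N).
It fails at once if the robot itself knocks the shaker or its guard with more than 5 N (contact force between any of the fingers, the arm and shaker above 5 N).
It fails at once if the bottle, tube box or beaker is moved by more than 20 mm or tipped (distance of any of bottle, tube_box, beaker from where it was at the start of the episode above 0.02 m or angle between any of bottle, tube_box, beaker's own z axis and vertical above 0.4 rad).
It also fails if it takes over 72 s, if anything falls off the work surface, if the arm or the gripper's body presses on something with over 40 N, if the wrist force passes 120 N, or if a joint passes its speed limit or range.

## Working session

There is one attempt and no reset: what is moved stays moved. The work goes in short steps, Python scripts to look and compute and a shell command to move; the robot and the scene stay as the last step left them, time stands still between calls to the robot, and variables do not carry over. Pictures are saved under pics/ and viewed, at most 11 in all, crops included, and the job is handed in when it is done.

```bash
mkdir -p pics; ls
python3 - <<'E'
from plant import *
import cv2
for n in("side","top"):
    p,d=snapshot(n); cv2.imwrite(f"pics/{n}0.png",p[:,:,::-1])
    import numpy as np; np.save(f"pics/{n}0.npy",d)
    m=camera_model(n); print(m["intrinsics"],m["view"])
print(get_state())
E
```

```text
pics
[[378.72040705   0.         322.83156049]
 [  0.         378.72040705 201.7978616 ]
 [  0.           0.           1.        ]] [[-0.81152027 -0.58414343  0.01453634  0.40546155]
 [-0.45594757  0.61747402 -0.64096619  0.32331564]
 [ 0.36544037 -0.52678487 -0.76743146  0.99153569]
 [ 0.          0.          0.          1.        ]]
[[391.69569146   0.         321.66650964]
 [  0.         391.69569146 192.19538786]
 [  0.           0.           1.        ]] [[ 0.02564502 -0.99952099  0.01732397 -0.08052174]
 [-0.98423423 -0.02827893 -0.1745946   0.54376061]
 [ 0.17500087 -0.01257336 -0.98448799  1.10132627]
 [ 0.          0.          0.          1.        ]]
{'clock': 0.1, 'q': array([ 1.22385144,  0.68987919, -0.19451802,  1.56618466,  0.15731842,
        0.90246879, -0.21511645]), 'qd': array([ 0.00133608, -0.00238009, -0.00035852, -0.00123181, -0.00038922,
        0.00093114, -0.00077876]), 'joint_torque': array([-3.52036179e-03, -5.28498244e+01, -1.27179433e+00, -1.53837222e+01,
       -5.26128849e-02,  1.94340952e-03,  3.52704114e-05]), 'tool_pos': array([ 0.23202678, -0.5797858 ,  0.24901797]), 'eef_rot': array([ 9.81927584e-01,  1.89255436e-01, -2.06983322e-04, -7.45915726e-04]), 'contact_force': array([-0.86498911,  0.89108847,  0.19971327]), 'moment': array([ 0.01989011, -0.01344662,  0.04997561]), 'finger_force': 0.0, 'opening': 0.9961714020407418}
```

View pics/side0.png

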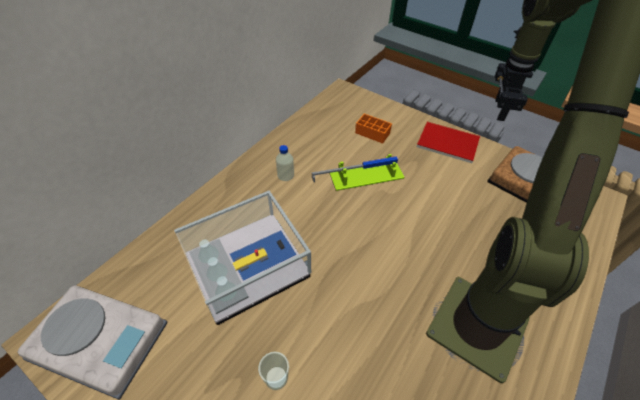

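View pics/top0.png

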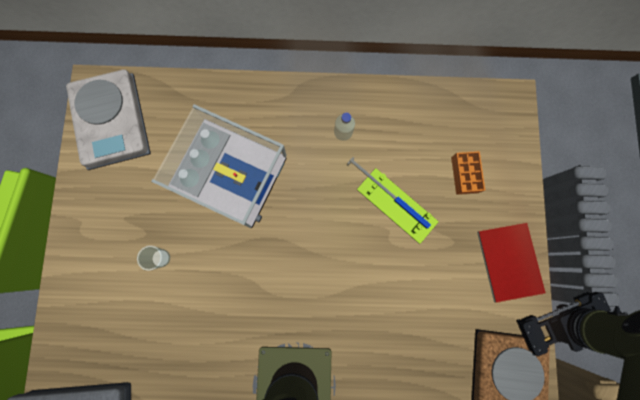

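The side view (640x400) has the shaker at about (245,255) with its open front to the right, and the rack at (368,175). In the top view the shaker is at (225,170) with its front edge running from (283,148) to (252,225). The rack is at (398,205), the rod's hook end at (352,162), and the yellow bolt runs from (215,167) to (245,180).

Run:
```python
import cv2
p=cv2.imread("pics/top0.png")
a=cv2.resize(p[95:235,145:295],None,fx=4,fy=4,interpolation=cv2.INTER_CUBIC)
b=cv2.resize(p[150:250,340:445],None,fx=5,fy=5,interpolation=cv2.INTER_CUBIC)
cv2.imwrite("pics/a.png",a);cv2.imwrite("pics/b.png",b)
```

```text
(no output)
```

View pics/a.png

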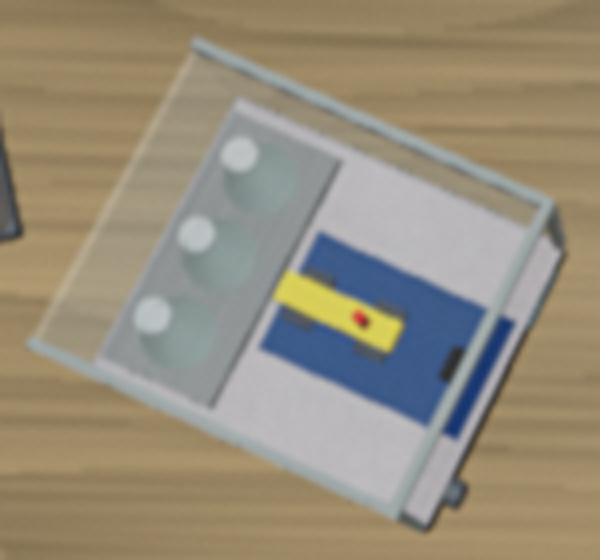

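View pics/b.png

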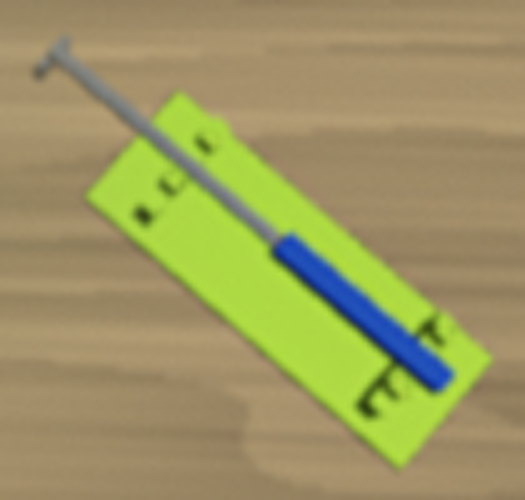

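In the shaker crop the roof corners are at (193,42), (550,203), (30,345) and (400,515). The bolt ends are at (397,337) and (281,286), with the pin foot near (368,326). In the rack crop the handle ends are at (285,246) and (443,380), the rod tip is at (62,48), and the rack corners are at (180,92), (87,195), (402,468) and (492,360).

```bash
cat > h.py <<'E'
import numpy as np
from scipy.spatial.transform import Rotation as R
from plant import *
def plane(n,u,v,z):
    m=camera_model(n);V=m["view"];K=m["intrinsics"]
    c=-V[:3,:3].T@V[:3,3]; d=V[:3,:3].T@np.linalg.solve(K,[u,v,1]); return c+d*(z-c[2])/d[2]
def proj(n,p):
    m=camera_model(n);q=m["intrinsics"]@(m["view"][:3,:3]@p+m["view"][:3,3]);return q[:2]/q[2]
E
cat > m.py <<'E'
from h import *
A=lambda u,v,z:plane("top",145+(u+.5)/4-.5,95+(v+.5)/4-.5,z)
B=lambda u,v,z:plane("top",340+(u+.5)/5-.5,150+(v+.5)/5-.5,z)
yaw=lambda a,b:np.degrees(np.arctan2((b-a)[1],(b-a)[0]))
np.set_printoptions(precision=4,suppress=True)
c=[A(*p,.134) for p in((193,42),(550,203),(400,515),(30,345))]
print("roof",*c,[np.linalg.norm(c[i]-c[i-1]) for i in range(4)],yaw(c[1],c[0]),yaw(c[2],c[3]),"ctr",sum(c)/4)
f,b=A(397,337,.04),A(281,286,.04);print("bolt",f,b,np.linalg.norm(f-b),yaw(f,b));
print("pin",A(368,326,.04),A(354,313,.062), f+(b-f)*26/96)
k=[B(*p,.008) for p in((180,92),(87,195),(402,468),(492,360))]
print("rack",sum(k)/4,[np.linalg.norm(k[i]-k[i-1]) for i in range(4)],yaw(k[3],k[0]),yaw(k[2],k[1]))
f,b=B(285,246,.065),B(443,380,.065);t=B(62,48,.059)
print("rod",f,b,np.linalg.norm(f-b),yaw(b,f),"org",b+(f-b)*85/125,"tip",t,np.linalg.norm(t-b),yaw(b,t))
print(proj("side",c[0]),proj("side",f))
s=get_state();print(R.from_quat(s["eef_rot"]).as_matrix())
E
python3 m.py
```

```text
roof [0.7684 0.3034 0.134 ] [0.659  0.0482 0.134 ] [0.4402 0.1386 0.134 ] [0.5485 0.395  0.134 ] [np.float64(0.23829426057514116), np.float64(0.2776785472948485), np.float64(0.2367251148995356), np.float64(0.2783320875103112)] 66.78495428483029 67.10954539557727 ctr [0.604  0.2213 0.134 ]
bolt [0.5807 0.1658 0.04  ] [0.617  0.2542 0.04  ] 0.0955261642107444 67.71358669581453
pin [0.5884 0.1878 0.04  ] [0.5931 0.1939 0.062 ] [0.5906 0.1898 0.04  ]
rack [ 0.5201 -0.2968  0.008 ] [np.float64(0.24783749009163583), np.float64(0.0872430411501386), np.float64(0.24859256319877532), np.float64(0.08649938924233501)] 49.65325443646032 49.82466851052298
rod [ 0.5296 -0.2828  0.065 ] [ 0.4545 -0.373   0.065 ] 0.11738018634159586 50.1782138349596 org [ 0.5056 -0.3117  0.065 ] tip [ 0.6455 -0.1527  0.059 ] 0.29162215166445327 49.06345642879547
[175.277  229.6946] [364.6466 162.1428]
[[ 0.9284  0.3717 -0.0007]
 [ 0.3717 -0.9284  0.0014]
 [-0.0001 -0.0015 -1.    ]]
```

```bash
python3 -m inch '0 0 0 0 0 0 -.0975;0 0 0 0 0 0 -.0975;0 0 0 0 0 0 -.0975;0 0 0 0 0 0 -.0975;0 0 0 0 0 0 -.0975;0 .0318 .003 0 0 0 0;0 .0318 .003 0 0 0 0;0 .0318 .003 0 0 0 0;0 .0318 .003 0 0 0 0;0 .0318 .003 0 0 0 0;0 .0318 .003 0 0 0 0;0 .0318 .003 0 0 0 0;0 .0318 .003 0 0 0 0;0 .0318 .003 0 0 0 0;0 .0318 .003 0 0 0 0;0 .0318 .003 0 0 0 0;0 .0318 .003 0 0 0 0;0 0 0 0 0 0 0;0 0 0 0 0 0 0'
```

```text
clock: 1.68
tool_pos: [0.5078, -0.3098, 0.2494]
eef_rot: [0.906, 0.423, 0.0, -0.001]
contact_force: [0.5, -0.1, -0.3]
opening: 0.498
finger_force: 0.0
```

```bash
python3 -m inch '0 -.0035 0 .03 0 0 0;0 0 0 .03 0 0 0;0 0 0 .03 0 0 0;0 0 0 .03 0 0 0;0 0 0 .03 0 0 0;0 0 0 .02 0 0 0;0 0 0 .02 0 0 0;0 0 0 .012 0 0 0;0 0 0 0 0 0 0;0 0 0 0 0 0 0' 5
python3 - <<'E'
from h import *
import cv2
p,d=snapshot("side");u,v=proj("side",np.array([.52,-.29,.06])).astype(int)
cv2.imwrite("pics/c.png",cv2.resize(p[v-50:v+50,u-70:u+60,::-1],None,fx=5,fy=5,interpolation=cv2.INTER_CUBIC));print(u,v,get_state()["contact_force"])
E
```

```text
clock: 2.52
tool_pos: [0.5033, -0.3157, 0.0476]
eef_rot: [0.907, 0.42, -0.001, -0.0]
contact_force: [0.0, -0.4, 0.4]
opening: 0.501
finger_force: 0.0
368 163 [ 0.0058022  -0.30716264  0.17966698]
```

View pics/c.png

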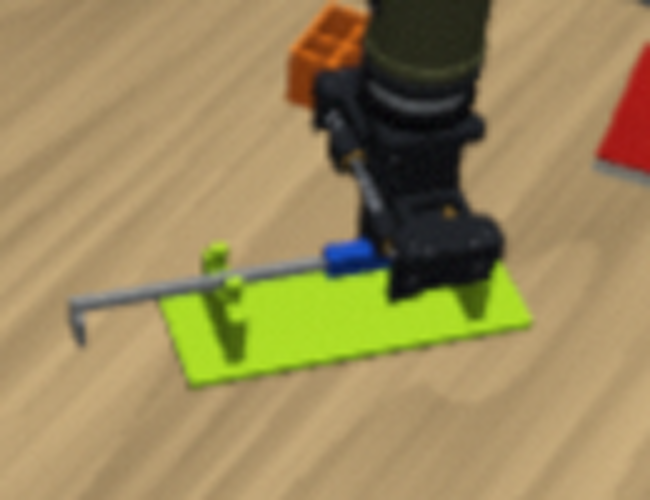

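The picture shows the open fingers straddling the blue handle, with the rod still seated in both forks and the bill at (80,325). Next I close the gripper.

```bash
python3 -m inch '0 .0035 0 0 0 0 0;-1 0 0 0 0 0 0;-1 0 0 0 0 0 0;-1 0 0 0 0 0 0;-1 0 0 0 0 0 0;-1 0 0 0 0 0 0;-1 0 0 0 0 0 0;-1 0 0 0 0 0 0' 55; python3 -m inch '-1 0 0 -.01 0 0 0;-1 0 0 -.02 0 0 0;-1 0 0 -.02 0 0 0;-1 0 0 -.02 0 0 0;-1 0 0 -.02 0 0 0;-1 0 0 -.01 0 0 0;-1 0 0 0 0 0 0;-1 0 0 0 0 0 0;-1 0 0 0 0 0 0'; python3 -c "
from h import *
s=get_state();print(s['tool_pos'],R.from_quat(s['eef_rot']).as_matrix(),s['contact_force'],s['moment'],s['opening'])"
```

```text
clock: 3.23
tool_pos: [0.5063, -0.3123, 0.048]
eef_rot: [0.907, 0.421, -0.0, 0.0]
contact_force: [-0.3, 0.9, 4.3]
opening: 0.171
finger_force: 55.0
clock: 3.98
tool_pos: [0.5055, -0.312, 0.1467]
eef_rot: [0.907, 0.421, -0.001, -0.001]
contact_force: [-0.4, 0.4, -1.4]
opening: 0.172
finger_force: 55.0
[ 0.50554263 -0.31195301  0.1466849 ] [[ 6.46077252e-01  7.63269696e-01 -1.88550191e-03]
 [ 7.63271772e-01 -6.46077077e-01  7.82082154e-04]
 [-6.21239953e-04 -1.94443587e-03 -9.99997917e-01]] [-0.43216379  0.39299678 -1.39654468] [-0.02434145 -0.08340685  0.02603271] 0.1724121435349286
```

```bash
python3 -m inch '-1 0 0 0 0 0 -.1;-1 0 0 0 0 0 -.1;-1 0 0 0 0 0 -.101;-1 .0249 -.0196 0 0 0 0;-1 .0249 -.0196 0 0 0 0;-1 .0249 -.0196 0 0 0 0;-1 .0249 -.0196 0 0 0 0;-1 .0249 -.0196 0 0 0 0;-1 .0249 -.0196 0 0 0 0;-1 0 0 .018 0 0 0;-1 0 0 .018 0 0 0;-1 0 0 .018 0 0 0;-1 0 0 0 0 0 0;-1 0 0 0 0 0 0;-1 0 0 0 0 0 0'
cat > s.py <<'E'
from h import *
import cv2,sys
np.set_printoptions(precision=4,suppress=True)
s=get_state();M=R.from_quat(s['eef_rot']).as_matrix();g=s['tool_pos']-.008*M[:,2]
y=np.radians(67);S=np.array([[np.cos(y),np.sin(y)],[-np.sin(y),np.cos(y)]]);c=np.array([.604,.2213])
h=g+M@[.210,0,.028]
print("yaw",np.degrees(np.arctan2(M[1,0],M[0,0])),"axis_z",g[2],"tilt",M[2,:2],"rod in shaker",S@(g[:2]-c),"hook",S@(h[:2]-c),h[2],"F along/across",S@s['contact_force'][:2],s['contact_force'][2],s['clock'])
if len(sys.argv)>1:
    n,o,w,k=sys.argv[1],sys.argv[2],int(sys.argv[3]),int(sys.argv[4]);p,d=snapshot(n);u,v=(proj(n,h)).astype(int);print(u-w,v-w,k)
    cv2.imwrite(o,cv2.resize(p[max(v-w,0):v+w,u-w:u+w,::-1],None,fx=k,fy=k,interpolation=cv2.INTER_CUBIC))
E
python3 s.py top pics/d.png 70 4
```

```text
clock: 5.23
tool_pos: [0.4564, -0.1288, 0.0938]
eef_rot: [0.834, 0.552, -0.0, -0.0]
contact_force: [0.3, 0.3, -0.8]
opening: 0.172
finger_force: 55.0
yaw 66.9890823966507 axis_z 0.10176020442168873 tilt [-0.0001 -0.0005] rod in shaker [-0.3799 -0.001 ] hook [-0.1699 -0.001 ] 0.07373835326685896 F along/across [ 0.3857 -0.1463] -0.7979126982682565 5.2333
206 121 4
```

View pics/d.png

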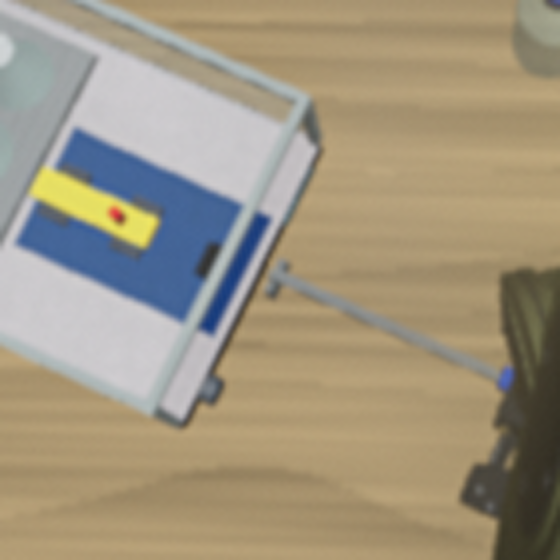

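The bill is at about (279,277), just outside the mouth and in line with the bolt, whose pin is at (118,216). I'll check the tip's position against what's expected.

Run:
```python
from h import *
s=get_state();M=R.from_quat(s['eef_rot']).as_matrix();g=s['tool_pos']-.008*M[:,2]
f=lambda p:(proj("top",g+M@np.array(p))-[206,121]+.5)*4-.5
for p in([.213,-.013,-.004],[.213,.013,-.004],[.213,0,-.004],[.213,0,.028],[.04,0,-.01]):print(p,f(p))
for q in([.5895,.189,.04],[.5895,.189,.062]):print((proj("top",np.array(q))-[206,121]+.5)*4-.5)
```

```text
[0.213, -0.013, -0.004] [266.49720292 291.2326637 ]
[0.213, 0.013, -0.004] [282.73029038 257.8488781 ]
[0.213, 0, -0.004] [274.62975427 274.50785078]
[0.213, 0, 0.028] [279.17940508 282.61427025]
[0.04, 0, -0.01] [501.48332201 376.46816922]
[122.41251332 220.55864637]
[116.4490074 214.0370619]
```

```bash
python3 -m inch '-1 .015 -.001 0 0 0 0;-1 .0165 0 0 0 0 0;-1 .0165 0 0 0 0 0;-1 .0165 0 0 0 0 0;-1 .0165 0 0 0 0 0;-1 .0165 0 0 0 0 0;-1 .0165 0 0 0 0 0;-1 .0165 0 0 0 0 0;-1 .0165 0 0 0 0 0;-1 .011 0 0 0 0 0;-1 0 0 0 0 0 0;-1 0 0 0 0 0 0;-1 0 0 0 0 0 0'; python3 s.py top pics/e.png 60 5
```

```text
clock: 6.37
tool_pos: [0.5167, 0.0155, 0.0939]
eef_rot: [0.834, 0.551, -0.001, 0.0]
contact_force: [0.9, -0.5, -1.0]
opening: 0.171
finger_force: 55.0
yaw 66.91193544801872 axis_z 0.10190353964461452 tilt [-0.0015 -0.0001] rod in shaker [-0.2235 -0.0001] hook [-0.0136 -0.0004] 0.0735832180981413 F along/across [-0.0762 -1.0429] -1.03457637441647 6.3667
167 109 5
```

View pics/e.png

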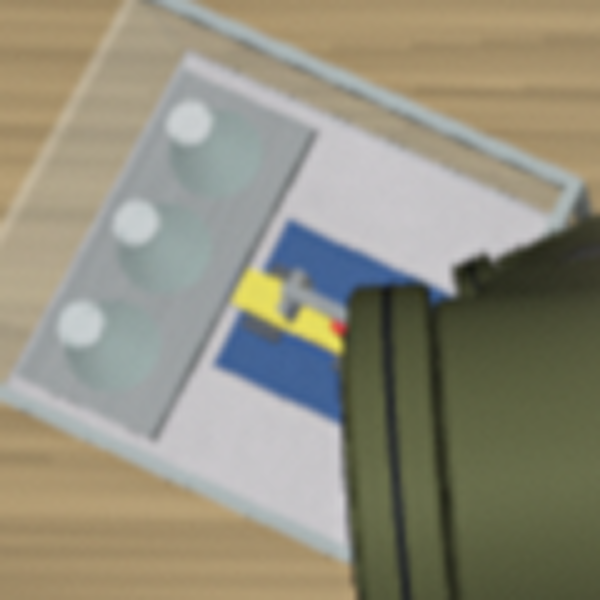

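The bill at (294,292) is behind the pin at (338,328) and centred over the bolt. I lower it behind the pin, then draw back towards contact.

```bash
python3 -m inch '-1 0 0 .007 0 0 0;-1 0 0 .01 0 0 0;-1 0 0 .0095 0 0 0;-1 0 0 0 0 0 0;-1 0 0 0 0 0 0;-1 0 0 0 0 0 0'; python3 s.py;  python3 -m inch '-1 -.004 0 0 0 0 0;-1 -.004 0 0 0 0 0;-1 -.004 0 0 0 0 0;-1 -.003 0 0 0 0 0;-1 -.003 0 0 0 0 0;-1 -.003 0 0 0 0 0;-1 -.003 0 0 0 0 0;-1 0 0 0 0 0 0;-1 0 0 0 0 0 0'; python3 s.py
```

```text
clock: 6.92
tool_pos: [0.5171, 0.017, 0.0669]
eef_rot: [0.834, 0.552, -0.0, -0.0]
contact_force: [-0.6, -0.2, -1.7]
opening: 0.174
finger_force: 55.0
yaw 66.99947229110968 axis_z 0.07489726111341934 tilt [-0.0004 -0.0005] rod in shaker [-0.222   0.0001] hook [-0.012   0.0001] 0.046814705178306104 F along/across [-0.4485  0.5114] -1.7342748477638952 6.9167
clock: 7.67
tool_pos: [0.5089, -0.0038, 0.0674]
eef_rot: [0.834, 0.552, 0.001, -0.0]
contact_force: [1.1, 5.5, -1.9]
opening: 0.176
finger_force: 55.0
yaw 67.05506771913265 axis_z 0.07541321239848044 tilt [0.0027 0.0012] rod in shaker [-0.2443 -0.0004] hook [-0.0343 -0.0002] 0.04797123662442061 F along/across [5.4443 1.1536] -1.937946048490347 7.6667
```

```bash
python3 -m inch '-1 -.002 0 0 0 0 0;-1 -.002 0 0 0 0 0;-1 -.002 0 0 0 0 0;-1 -.002 0 0 0 0 0;-1 -.002 0 0 0 0 0;-1 -.002 0 0 0 0 0;-1 -.002 0 0 0 0 0;-1 -.002 0 0 0 0 0;-1 -.002 0 0 0 0 0;-1 -.002 0 0 0 0 0;-1 -.002 0 0 0 0 0;-1 -.002 0 0 0 0 0;-1 0 0 0 0 0 0;-1 0 0 0 0 0 0'; python3 s.py
```

```text
clock: 8.83
tool_pos: [0.499, -0.0264, 0.0673]
eef_rot: [0.834, 0.552, 0.001, -0.0]
contact_force: [3.3, 4.8, -1.4]
opening: 0.173
finger_force: 55.0
yaw 67.03292989481797 axis_z 0.07528394338547643 tilt [0.0012 0.0006] rod in shaker [-0.2691 -0.0002] hook [-0.059  -0.0001] 0.04752767968024407 F along/across [ 5.7501 -1.1537] -1.4336083589175872 8.8333
```

```bash
python3 -m inch '-1 -.001 0 0 0 0 0;-1 -.001 0 0 0 0 0;-1 -.001 0 0 0 0 0;-1 -.001 0 0 0 0 0;-1 -.001 0 0 0 0 0;-1 0 0 0 0 0 0;-1 0 0 0 0 0 0'; python3 s.py;  python3 -m inch '-1 -.001 0 0 0 0 0;-1 -.001 0 0 0 0 0;-1 0 0 0 0 0 0;-1 0 0 0 0 0 0'; python3 s.py
```

```text
clock: 9.42
tool_pos: [0.4969, -0.0313, 0.0673]
eef_rot: [0.834, 0.552, 0.0, -0.0]
contact_force: [2.7, 5.0, -2.8]
opening: 0.171
finger_force: 55.0
yaw 67.02069263909395 axis_z 0.07525625942167902 tilt [0.0007 0.0004] rod in shaker [-0.2744 -0.0001] hook [-0.0643 -0.    ] 0.047397505552285994 F along/across [ 5.6946 -0.5035] -2.7669742400214954 9.4167
clock: 9.75
tool_pos: [0.496, -0.0334, 0.0672]
eef_rot: [0.834, 0.552, 0.0, 0.0]
contact_force: [2.8, 4.5, -2.4]
opening: 0.175
finger_force: 55.0
yaw 67.01054754137105 axis_z 0.07524913779596785 tilt [0.0002 0.0002] rod in shaker [-0.2766 -0.    ] hook [-0.0666 -0.    ] 0.047300482572437644 F along/across [ 5.2045 -0.8647] -2.367534717021065 9.75
```

```bash
python3 -m inch '-1 -.0007 0 0 0 0 0;-1 0 0 0 0 0 0;-1 0 0 0 0 0 0'; python3 s.py
```

```text
clock: 10.0
tool_pos: [0.4956, -0.0341, 0.0672]
eef_rot: [0.834, 0.552, 0.0, 0.0]
contact_force: [2.3, 3.9, -2.1]
opening: 0.175
finger_force: 55.0
yaw 67.00203681460259 axis_z 0.07522889486499572 tilt [0.0001 0.0001] rod in shaker [-0.2774 -0.    ] hook [-0.0674 -0.    ] 0.04725392600311942 F along/across [ 4.4827 -0.6046] -2.1241435995612687 10.0
```

```bash
python3 -m inch '-1 -.001 0 0 0 0 0;-1 0 0 0 0 0 0;-1 0 0 0 0 0 0'; python3 s.py;python3 -m inch '-1 -.0007 0 0 0 0 0;-1 0 0 0 0 0 0;-1 0 0 0 0 0 0'; python3 s.py
```

```text
clock: 10.25
tool_pos: [0.4952, -0.0351, 0.0672]
eef_rot: [0.834, 0.552, 0.0, 0.0]
contact_force: [1.7, 3.8, -1.7]
opening: 0.173
finger_force: 55.0
yaw 66.99546067103859 axis_z 0.07521337109942042 tilt [-0.      0.0001] rod in shaker [-0.2786 -0.    ] hook [-0.0686 -0.    ] 0.04720688789079688 F along/across [ 4.1165 -0.0847] -1.6653516098209284 10.25
clock: 10.5
tool_pos: [0.4949, -0.0358, 0.0672]
eef_rot: [0.834, 0.552, -0.0, 0.0]
contact_force: [1.2, 4.2, -2.6]
opening: 0.175
finger_force: 55.0
yaw 66.99519790165148 axis_z 0.07520959271911373 tilt [-0.0001  0.    ] rod in shaker [-0.2793  0.    ] hook [-0.0693 -0.    ] 0.0471955638278905 F along/across [4.3765 0.5052] -2.633000447689173 10.5
```

```bash
python3 -m inch '-1 -.0007 0 0 0 0 0;-1 0 0 0 0 0 0;-1 0 0 0 0 0 0'; python3 s.py
```

```text
clock: 10.75
tool_pos: [0.4946, -0.0365, 0.0672]
eef_rot: [0.834, 0.552, -0.0, 0.0]
contact_force: [2.1, 4.2, -2.8]
opening: 0.171
finger_force: 55.0
yaw 66.9940854746778 axis_z 0.07521216035802848 tilt [-0.0001  0.    ] rod in shaker [-0.28 -0.  ] hook [-0.07 -0.  ] 0.04719330709048322 F along/across [ 4.7027 -0.2953] -2.7991149221099487 10.75
```

```bash
for i in 1; do python3 -m inch '-1 -.001 0 0 0 0 0;-1 0 0 0 0 0 0;-1 0 0 0 0 0 0' >/dev/null; python3 s.py;python3 -m inch '-1 -.001 0 0 0 0 0;-1 0 0 0 0 0 0;-1 0 0 0 0 0 0'>/dev/null; python3 s.py; done
```

```text
yaw 66.9920154035431 axis_z 0.0751912114174807 tilt [-0.0002 -0.0001] rod in shaker [-0.2811  0.0001] hook [-0.0711  0.    ] 0.04714767888438984 F along/across [4.3391 0.2252] -1.604003904650836 11.0
yaw 67.03337523494744 axis_z 0.07525808496917653 tilt [0.0012 0.0006] rod in shaker [-0.2812 -0.0001] hook [-0.0712 -0.    ] 0.047501051891645656 F along/across [ 5.8832 -0.0407] -1.8644945986586874 11.25
```

```bash
python3 -m inch '-1 -.001 0 0 0 0 0;-1 0 0 0 0 0 0;-1 0 0 0 0 0 0' >/dev/null; python3 s.py;python3 -m inch '-1 -.0007 0 0 0 0 0;-1 0 0 0 0 0 0;-1 0 0 0 0 0 0'>/dev/null; python3 s.py
```

```text
yaw 67.0807761231284 axis_z 0.07531749256336458 tilt [0.0026 0.0012] rod in shaker [-0.2813 -0.0003] hook [-0.0712 -0.0001] 0.047862128481023766 F along/across [8.3437 0.2926] -3.190222958125893 11.5
yaw 67.11421981275083 axis_z 0.07531293150124725 tilt [0.0036 0.0016] rod in shaker [-0.2813 -0.0005] hook [-0.0712 -0.0001] 0.048071871089955684 F along/across [8.7043 0.7852] -2.7861226854914607 11.75
```

At the stop now: the hook holds still while the force rises. I'll build the pull up gradually.

```bash
python3 -m inch '-1 -.001 0 0 0 0 0;-1 -.001 0 0 0 0 0;-1 0 0 0 0 0 0;-1 0 0 0 0 0 0' >/dev/null; python3 s.py;python3 -m inch '-1 -.001 0 0 0 0 0;-1 0 0 0 0 0 0;-1 0 0 0 0 0 0'>/dev/null; python3 s.py
```

```text
yaw 67.2096248999754 axis_z 0.07543413568648143 tilt [0.0066 0.0029] rod in shaker [-0.2814 -0.0008] hook [-0.0712 -0.0001] 0.048816302624071245 F along/across [11.7548  1.3537] -2.5618899027673967 12.0833
yaw 67.25692957037518 axis_z 0.07547038069038625 tilt [0.008  0.0036] rod in shaker [-0.2815 -0.001 ] hook [-0.0713 -0.0002] 0.04914873227074448 F along/across [13.8228  0.2495] -2.582076334827377 12.3333
```

```bash
python3 -m inch '-1 -.001 0 0 0 0 0;-1 -.0006 0 0 0 0 0;-1 0 0 0 0 0 0;-1 0 0 0 0 0 0' >/dev/null; python3 s.py;python3 -m inch '-1 0 0 0 0 0 0;-1 0 0 0 0 0 0;-1 0 0 0 0 0 0'>/dev/null; python3 s.py top pics/f.png 60 5
```

```text
yaw 67.33275979870723 axis_z 0.07555304416401051 tilt [0.0104 0.0046] rod in shaker [-0.2815 -0.0013] hook [-0.0712 -0.0002] 0.04973422617024955 F along/across [16.3852 -0.3031] -3.644266979313982 12.6667
yaw 67.33290944602439 axis_z 0.07555489042987967 tilt [0.0103 0.0047] rod in shaker [-0.2815 -0.0013] hook [-0.0712 -0.0002] 0.04972880125540216 F along/across [15.6536  0.1165] -3.7396663813026865 12.9167
186 119 5
```

View pics/f.png

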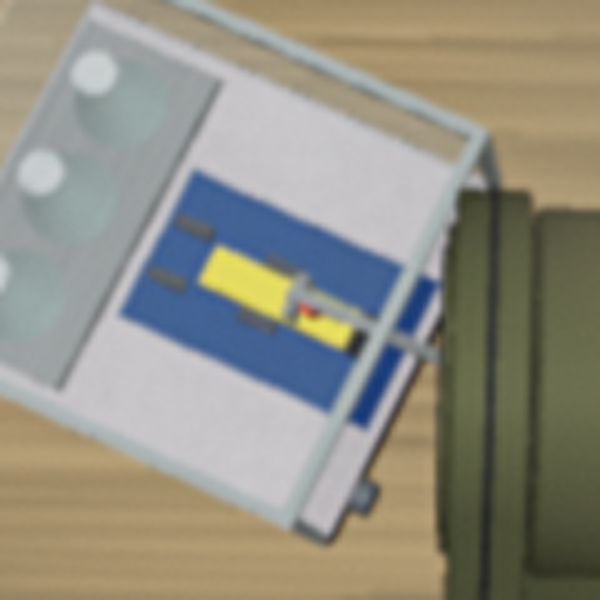

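The bolt's front end is against the black stop at (355,343), with the bill at (298,293) behind the pin. I'll raise the pull slightly to about 17 N and hold it.

```bash
python3 -m inch '-1 -.0007 0 0 0 0 0;-1 0 0 0 0 0 0;-1 0 0 0 0 0 0;-1 0 0 0 0 0 0' >/dev/null; python3 s.py;python3 -m inch '-1 0 0 0 0 0 0;-1 0 0 0 0 0 0;-1 0 0 0 0 0 0;-1 0 0 0 0 0 0;-1 0 0 0 0 0 0;-1 0 0 0 0 0 0'; python3 s.py
```

```text
yaw 67.36843192574445 axis_z 0.07558074745896286 tilt [0.0113 0.0051] rod in shaker [-0.2816 -0.0015] hook [-0.0713 -0.0002] 0.04996367353650075 F along/across [17.5411  0.2357] -4.358871600853533 13.3
clock: 13.8
tool_pos: [0.4954, -0.0384, 0.0676]
eef_rot: [0.832, 0.555, 0.006, -0.001]
contact_force: [5.9, 17.0, -3.5]
opening: 0.174
finger_force: 55.0
yaw 67.36583377090597 axis_z 0.0755876356561504 tilt [0.0114 0.0051] rod in shaker [-0.2815 -0.0015] hook [-0.0712 -0.0003] 0.049974890042926136 F along/across [17.9808  1.1724] -3.4811204758110548 13.8
```

```bash
python3 -m inch '-1 .003 0 0 0 0 0;-1 .003 0 0 0 0 0;-1 .004 0 0 0 0 0;-1 .004 0 0 0 0 0;-1 .004 0 0 0 0 0;-1 0 0 0 0 0 0;-1 0 0 0 0 0 0' >/dev/null; python3 s.py;python3 -m inch '-1 0 0 -.009 0 0 0;-1 0 0 -.009 0 0 0;-1 0 0 -.009 0 0 0;-1 0 0 0 0 0 0;-1 0 0 0 0 0 0'; python3 s.py side pics/g.png 60 5
```

```text
yaw 66.97763133327821 axis_z 0.075170700810814 tilt [-0.0013 -0.0004] rod in shaker [-0.2717  0.0001] hook [-0.0617  0.0001] 0.04689352801355461 F along/across [-0.179   0.8519] -1.154442170045607 14.3833
clock: 14.8
tool_pos: [0.4987, -0.0284, 0.0952]
eef_rot: [0.834, 0.552, 0.001, 0.001]
contact_force: [-0.4, 0.2, -2.0]
opening: 0.171
finger_force: 55.0
yaw 66.96773093157377 axis_z 0.10321980925131483 tilt [0.0008 0.0019] rod in shaker [-0.271  -0.0006] hook [-0.0609 -0.0008] 0.07539389657359813 F along/across [0.0089 0.3998] -2.024259646069997 14.8
205 181 5
```

View pics/g.png

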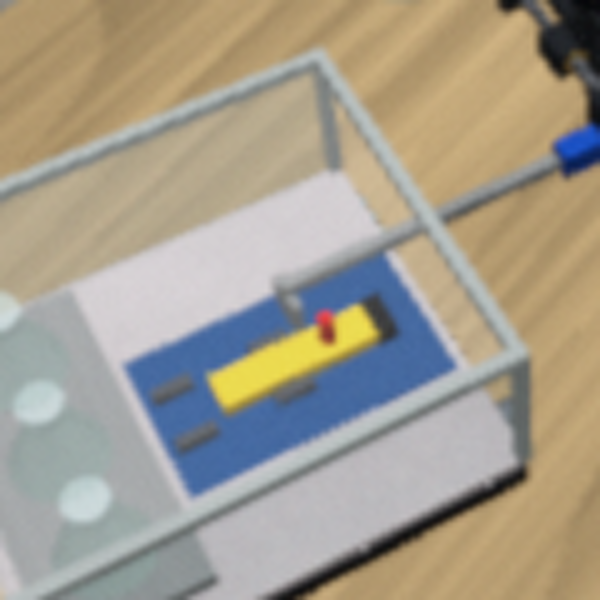

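The bolt rests against the stop, with the bill at (288,298) raised behind the pin at (326,325). I withdraw straight out and check how the rod sits in the grip.

```bash
python3 -m inch '-1 -.01 .0005 0 0 0 0;-1 -.016 0 0 0 0 0;-1 -.017 0 0 0 0 0;-1 -.017 0 0 0 0 0;-1 -.017 0 0 0 0 0;-1 -.017 0 0 0 0 0;-1 -.015 0 0 0 0 0;-1 0 0 0 0 0 0;-1 0 0 0 0 0 0;-1 0 0 0 0 0 0'; python3 s.py top pics/i.png 60 5
python3 - <<'E'
from h import *
s=get_state();M=R.from_quat(s['eef_rot']).as_matrix();g=s['tool_pos']-.008*M[:,2]
o=proj("top",g+M@[.21,0,.028]).astype(int)-60
for p in([.213,-.013,-.004],[.213,.013,-.004],[.213,0,-.004],[.213,0,.028],[.04,0,-.01]):print(p,(proj("top",g+M@np.array(p))-o+.5)*5-.5)
E
```

```text
clock: 15.68
tool_pos: [0.4563, -0.128, 0.0941]
eef_rot: [0.834, 0.552, 0.0, -0.0]
contact_force: [0.1, 0.2, -2.2]
opening: 0.177
finger_force: 55.0
yaw 67.02877068536333 axis_z 0.10207707509863707 tilt [0.0009 0.0002] rod in shaker [-0.3792 -0.0006] hook [-0.1692 -0.0005] 0.07426599315286463 F along/across [ 0.1834 -0.0347] -2.247592254228996 15.6833
216 131 5
[0.213, -0.013, -0.004] [285.56241932 315.08981382]
[0.213, 0.013, -0.004] [305.79285429 273.31324286]
[0.213, 0, -0.004] [295.69764326 294.1602143 ]
[0.213, 0, 0.028] [301.41372512 304.26859494]
[0.04, 0, -0.01] [579.53700937 421.15669128]
```

View pics/i.png

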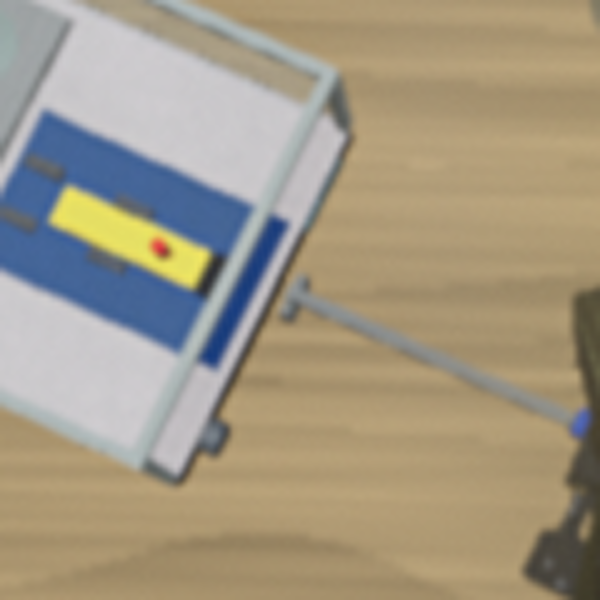

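The bill is at (298,297), where it was predicted, so the rod hasn't slipped; the bolt stayed at the stop. Back to the rack.

```bash
python3 -m inch '-1 0 0 -.018 0 0 0;-1 0 0 -.018 0 0 0;-1 0 0 -.018 0 0 0;-1 -.0249 .0196 0 0 0 0;-1 -.0249 .0196 0 0 0 0;-1 -.0249 .0196 0 0 0 0;-1 -.0249 .0196 0 0 0 0;-1 -.0249 .0196 0 0 0 0;-1 -.0249 .0196 0 0 0 0;-1 0 0 0 0 0 .1;-1 0 0 0 0 0 .1;-1 0 0 0 0 0 .101;-1 0 0 0 0 0 0;-1 0 0 0 0 0 0;-1 0 0 0 0 0 0;-1 0 0 0 0 0 0'
cat > b.py <<'E'
from h import *
s=get_state();M=R.from_quat(s['eef_rot']).as_matrix()
print(M.T@(np.array([.5063,-.3123,.048])-s['tool_pos']),np.degrees(np.arctan2(M[1,0],M[0,0])),M[2],s['contact_force'])
E
python3 b.py
```

```text
clock: 17.07
tool_pos: [0.506, -0.3116, 0.1482]
eef_rot: [0.907, 0.422, 0.0, -0.0]
contact_force: [0.2, -0.7, -1.1]
opening: 0.171
finger_force: 55.0
[-0.0003754   0.00068686  0.10018471] 49.898476004330995 [ 1.79739889e-04 -2.20971679e-04 -9.99999959e-01] [ 0.21646847 -0.6594432  -1.10486877]
```

```bash
python3 -m inch '-1 0 .0005 .02 0 0 .002;-1 0 0 .02 0 0 0;-1 0 0 .02 0 0 0;-1 0 0 .015 0 0 0;-1 0 0 .01 0 0 0;-1 0 0 .006 0 0 0;-1 0 0 0 0 0 0;-1 0 0 0 0 0 0;-1 0 0 0 0 0 0'; python3 b.py; python3 -m inch '-1 0 0 .004 0 0 0;-1 0 0 .004 0 0 0;-1 0 0 0 0 0 0;-1 0 0 0 0 0 0'; python3 b.py
```

```text
clock: 17.82
tool_pos: [0.5069, -0.3128, 0.0581]
eef_rot: [0.908, 0.42, 0.001, 0.001]
contact_force: [-0.3, -0.7, -1.7]
opening: 0.174
finger_force: 55.0
[-4.14626691e-05 -7.90577432e-04  1.01223055e-02] 49.6430293106298 [ 4.59660126e-04  1.71803924e-03 -9.99998419e-01] [-0.29999188 -0.74646915 -1.73314504]
clock: 18.15
tool_pos: [0.5061, -0.3124, 0.0491]
eef_rot: [0.908, 0.42, -0.0, -0.0]
contact_force: [0.6, 0.8, -1.9]
opening: 0.177
finger_force: 55.0
[2.31510931e-04 9.60050681e-05 1.11905120e-03] 49.64051746525119 [-1.45926834e-04 -3.03730277e-04 -9.99999943e-01] [ 0.59732805  0.8285164  -1.94235747]
```

Now down the last millimetre, release gently to half open, and rise.

```bash
python3 -m inch '-1 0 0 .001 0 0 0;-1 0 0 0 0 0 0;-1 0 0 0 0 0 0;-.3 0 0 0 0 0 0;-.2 0 0 0 0 0 0;-.1 0 0 0 0 0 0;0 0 0 0 0 0 0;0 0 0 0 0 0 0;0 0 0 0 0 0 0;0 0 0 0 0 0 0'; python3 -m inch '0 0 0 -.01 0 0 0;0 0 0 -.02 0 0 0;0 0 0 -.03 0 0 0;0 0 0 -.03 0 0 0;0 0 0 -.03 0 0 0;0 -.035 0 -.03 0 0 0;0 -.04 0 0 0 0 0;0 -.04 0 0 0 0 0;0 -.04 0 0 0 0 0;0 -.04 0 0 0 0 0;0 0 0 0 0 0 0;0 0 0 0 0 0 0;0 0 0 0 0 0 0'
python3 - <<'E'
from h import *
import cv2
p,d=snapshot("top");q,_=snapshot("side")
a=cv2.resize(p[150:250,340:445,::-1],None,fx=4,fy=4,interpolation=cv2.INTER_CUBIC)
b=cv2.resize(q[130:210,300:420,::-1],None,fx=3,fy=3,interpolation=cv2.INTER_CUBIC)
b=cv2.copyMakeBorder(b,0,a.shape[0]-b.shape[0],0,0,0);cv2.imwrite("pics/j.png",np.hstack([a,b]))
E
```

```text
clock: 18.98
tool_pos: [0.5063, -0.3125, 0.0483]
eef_rot: [0.908, 0.42, 0.0, 0.0]
contact_force: [0.3, -0.4, -0.2]
opening: 0.498
finger_force: 0.0
clock: 20.07
tool_pos: [0.3826, -0.4579, 0.1959]
eef_rot: [0.908, 0.42, 0.001, 0.0]
contact_force: [0.5, -0.2, 0.6]
opening: 0.498
finger_force: 0.0
```

View pics/j.png

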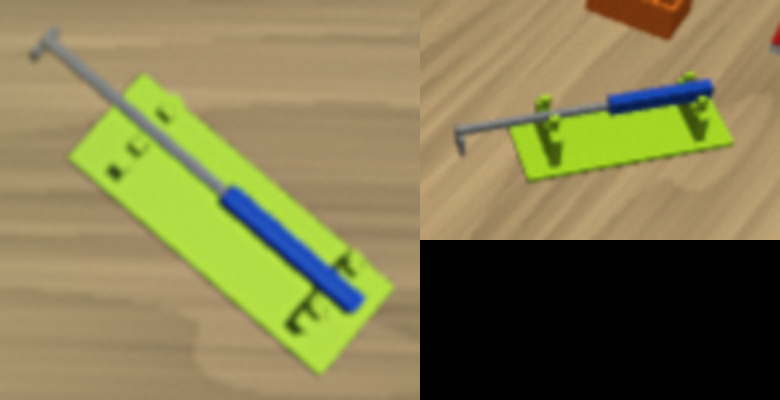

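The rod lies in both forks, hook to the upper left and bill down, as it was at the start. The gripper is clear.

```bash
python3 -c "
from plant import r
print(r.finish_job())"
```

```text
the job is handed in; nothing more can be done
None
```

The job is handed in with no verdict returned: the bolt was drawn to its rubber stop and held there at about 17–18 N for over half a second, and the rod is back in its rack, hook down. Pictures show the bolt against its stop, but the cameras can't confirm its position to the last millimetre.

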